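# Clamp the copper plate with the quick wing nut

### The job

Fit the loose wing nut onto the stud of the plate jig: set it on the stud, turn it gently backward (counter-clockwise from above) until you feel it drop into the thread start, then turn it forward (clockwise) until it has pressed the sprung strap fully down on the copper plate, and let go. Never force the nut: turn and press it gently, and leave the other things on the table where they are.

Things in the scene. Friction and masses are not known exactly. Their poses are not given: they have to be found in the camera images.
- wing_nut: Loose bare-aluminium wing nut, 0.25 kg, standing upright on the table. Round hub 52 mm across, 38 mm tall, open below (bore 39.6 mm wide, 34 mm deep), bar on top. Three lugs inside the bottom rim, 120 degrees apart, leave a 26 mm opening for the stud. Origin: centre of the underside; z up, x along the bar. Not reported while held.
- nut_bar (a point): Centre of the nut's grip bar, 51 mm above its underside. The bar is 74 mm long (along the nut's x), 14 mm thick, and stands from 38 to 65 mm above the underside; grip it from above across its thickness.
- jig: Fixed plate jig: plywood board 190 (x) by 130 (y) by 20 mm with a thin copper plate on its -x half, a steel stud standing at the board's centre and a 62 mm wide steel strap along x round the stud. Origin: centre of the board's underside, on the table; z up.
- stud_top (a point): On the upright stud's axis at its crown, 56 mm above the table; axes as the jig. A nut set on rests with its lugs on the crown, its underside within 2.5 mm of this point, and turns there. The crown has three gaps (thread starts), 120 degrees apart, each with a stop; how the stud stands turned varies and is not reported. Turned forward on the crown, the nut jams on a stop.
- pilot_tip (a point): Top of the stud's smooth pilot, 16 mm above the crown: 24 mm thick, its upper 8 mm a cone ending 12 mm wide. Turned backward (counter-clockwise) on the crown by at most 120 degrees, the nut falls about 8 mm into the starts, then meets the stops; by luck it may fall straight in. A lug that lay on top of a stop first drops only 1 to 3 mm: not yet the start.
- thread_end (a point): On the stud's axis 14.5 mm below the crown: the nut's underside stands here when the strap is fully down, 1.6 to 2.1 rad clockwise from the drop. The thread is right-hand (clockwise goes down), 36 mm wide, lead 27 mm a turn (4.3 mm a radian), about 2 mm axial play; the nut stays where it is left. The raised strap is met 4 mm above this point.
- strap (a joint): Height of the sprung steel strap: 0 = raised by its spring, 0.004 m = fully down, its toe on the copper plate; the spring pushes back with about 3 N raised and 9 N when down. Only the nut keeps it down.
- loupe: bystander: small black eyeglass loupe, 39 mm wide, 40 mm tall, origin under its centre
- tape_b: bystander: flat roll of dark tape, 54 mm wide, 18 mm high
- clip_b: bystander: small black spring clip with wire arms, 40 mm
- ink_tin: bystander: squat round tin, 78 mm wide, 53 mm tall, origin under its centre
- clip_a: bystander: another small black spring clip, 40 mm, near the table's front edge
Not all that is in view belongs to the job. Leave any blue or red look-alike of the wing_nut alone.

How it is judged:
By the outcome, as a careful person would: the job done as asked, in the order asked, and still so for the second after the job is handed in, with the robot touching nothing.
It also fails if it takes over 72 s, if anything falls off the work surface, if the arm or the gripper's body presses on something with over 40 N, if the wrist force passes 120 N, or if a joint passes its speed limit or range.

### The arm

A 6-joint arm with a two-finger parallel gripper is mounted at the origin on a cart in front of the work surface, level with it; the furniture and walls round the work are solid. World frame = base frame: x ahead of the robot, y to its left, z up, the work surface at z = 0. Lengths are in m, angles in rad, forces in N, time in s.
With the tool pointing down it reaches from about 0.3 to 0.85 m from the base axis. Payload 5.4 kg.
Tool frame: the origin (TCP) lies between the finger pads; the fingertips stand 14 mm ahead of it and the grasp point (between the pads) lies 5 mm behind it (ctrl.tcp_to_tips is the distance from the TCP to the fingertips, in m); z points along the fingers, y is the direction in which the jaws open and shut (so a half turn about z gives the same grasp; the last joint's range is limited). The gripper opens to 85 mm and grips with 20 to 120 N. Pads are 22 mm wide; open, the fingers measure 114 mm over their backs; the gripper's body (76 mm by 85 mm) begins 54 mm behind the grasp point. The pads swing forward as they close: fully open they stand 13 mm farther back than shut.
Start: joints at [-1.457, 0.158, 1.597, -0, 1.386, -0.21], TCP at [0.183, -0.545, 0.245] pointing down, gripper open.
Joint ranges: [-2.91, 2.91], [-0.94, 2.29], [0.18, 2.7], [-1.29, 4.43], [0.17, 2.64], [-3, 3]. Speed limits (rad/s): [2.57, 2.57, 3.14, 3.14, 3.14, 3.14].

### API

Orientations are given as [roll, pitch, yaw] about the fixed x, y, z axes, in that order (R = Rz(yaw) Ry(pitch) Rx(roll)).
In Python, from rig import ctrl gives the robot as it stands.
- The arm moves only by the shell command python3 -m crank 'ROWS' [FORCE]. ROWS is JSON, a list of rows, each an object with "slide": the shift along the tool's x, y, z in units of 25 mm (1.0 is 25 mm), a list of three; "twist": the turn, a rotation vector about the tool's x, y, z in units of 6 degrees (1.0 is 6 degrees), a list of three; "jaw": the closure, from -1 (fully open) to 1 (shut). A call has 1 to 20 rows; each row shifts and turns the commanded pose from where the row before left it, along the tool's axes as they then stand; what a row does not reach is not made up. A row lasts 1/12 s, in which the tool goes at most 41.7 mm and 7.16 degrees, less where a joint would pass 70% of its speed; a pose out of reach is approached as far as the arm can. A call is refused whole if a number of a shift passes 1 or a number of a turn 1, either way. A call with a gripper value outside its range is refused whole. The fingers move at their own pace and stop on an object; FORCE is the grip in N (left out, the last holds). Time passes only in rows, so rows that do not move let the fingers close. It gives the time, the measured TCP pose, the force and the opening at its end, in the units of the state.
- ctrl.get_state(): the state, without advancing time (a new reading comes with each control period).
- ctrl.get_image(name): name is "side" or "top" or "wrist"; returns a dict with "image" (400x640x3 uint8, red, green, blue), "camera_matrix" (3x3 intrinsics, pixels), "R" (3x3) and "t" (3): a world point X has camera coordinates R X + t. Camera axes: x right, y down, z forward; pixel columns grow to the right and rows downward; lengths in m; the calibration is good to about 2 mm. A picture is of the moment at which its call begins. There is no depth.
- ctrl.job_done(): hands the job in, once; it reports no verdict.
The state is a dict: "time_s": time; "qpos": joint angles; "joint_vel": joint speeds; "tau": joint torques, N m; "ee_pos": TCP position; "eef_rot": TCP orientation; "force": force on the tool from outside, world axes, zero at the start; "wrist_torque": the same for the moment, N m; "gripper_width": finger opening in m.
Only numpy, scipy, OpenCV 4.12 (cv2) and the standard library are available. Lean on these libraries where they do the work, as an engineer would, in place of code of your own. Each camera call takes 0.05 s, during which the arm holds its last target.

## Working session

There is one attempt and no reset: what is moved stays moved. The work goes in short steps, Python scripts to look and compute and a shell command to move; the robot and the scene stay as the last step left them, time stands still between calls to the robot, and variables do not carry over. Pictures are saved under pics/ and viewed, and the job is handed in when it is done.

```bash
ls; mkdir -p pics; python3 - <<'E'
from rig import ctrl
import cv2,numpy as np
for n in ["side","top","wrist"]:
    d=ctrl.get_image(n); cv2.imwrite(f"pics/{n}0.png",d["image"][:,:,::-1])
    print(n,d["camera_matrix"].tolist(),np.round(d["R"],3).tolist(),np.round(d["t"],3).tolist())
s=ctrl.get_state();print(s, ctrl.tcp_to_tips)
E
```

```text
pics
side [[396.09304564654644, 0.0, 325.5010700070172], [0.0, 396.09304564654644, 201.9510169388878], [0.0, 0.0, 1.0]] [[-0.888, -0.459, -0.02], [-0.301, 0.614, -0.73], [0.347, -0.642, -0.683]] [0.511, 0.221, 0.866]
top [[517.6188067978835, 0.0, 321.57997672943543], [0.0, 517.6188067978835, 198.39060946288726], [0.0, 0.0, 1.0]] [[0.013, -1.0, -0.008], [-0.987, -0.012, -0.159], [0.159, 0.01, -0.987]] [0.01, 0.546, 1.197]
wrist [[311.698583204921, 0.0, 317.11269801311664], [0.0, 311.698583204921, 203.44645015934685], [0.0, 0.0, 1.0]] [[0.319, -0.948, -0.002], [-0.898, -0.303, 0.321], [-0.305, -0.101, -0.947]] [-0.574, -0.042, 0.381]
{'time_s': 0.15, 'qpos': array([-1.45709807e+00,  1.58879785e-01,  1.59797069e+00,  1.01834761e-05,
        1.38619687e+00, -2.10080893e-01]), 'joint_vel': array([ 1.33622501e-03, -1.30213428e-04, -3.34983135e-03,  7.01179453e-04,
       -5.06973593e-04, -1.32794318e-05]), 'tau': array([ 7.96263394e-04, -3.96379423e+01, -3.31784141e+01, -1.54603413e-04,
        5.50661876e-03, -2.34795880e-05]), 'ee_pos': array([ 0.18287797, -0.54466625,  0.24454295]), 'eef_rot': array([-3.14017204e+00, -3.13146178e-04,  3.23777051e-01]), 'force': array([0.30146893, 0.30950805, 0.59306131]), 'wrist_torque': array([ 0.00010191,  0.02739839, -0.0400698 ]), 'gripper_width': 0.08566004706526753} 0.014
```

View pics/side0.png

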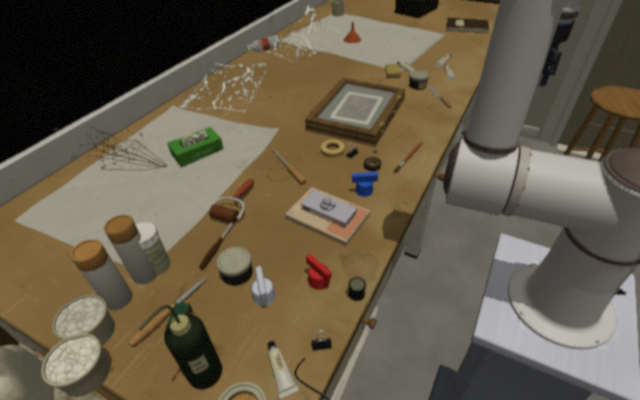

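View pics/top0.png

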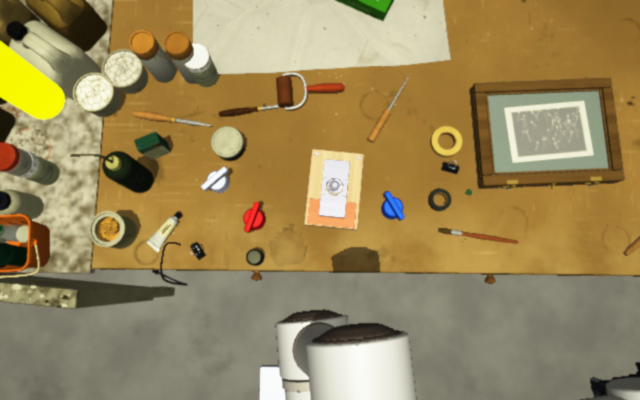

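View pics/wrist0.png

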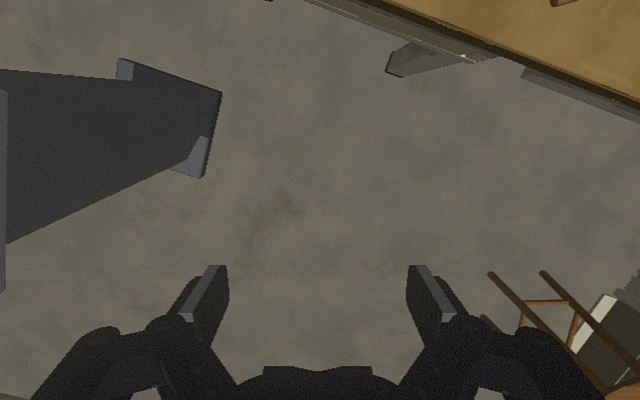

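Candidates for the wing nut, in the top view: bare aluminium at (216,180), red at (254,216) and blue at (393,206). In the side view they are at (263,288), (318,272) and (364,183). I choose the aluminium one. Next I check it in a close crop and measure.

```bash
cat > h.py <<'E'
from rig import ctrl
import cv2,numpy as np
def ray(d,u,v):
    K,R,t=[np.array(d[k],float) for k in("camera_matrix","R","t")]
    return -R.T@t, R.T@np.linalg.solve(K,[u,v,1.])
def onz(d,u,v,z):
    c,r=ray(d,u,v); return c+r*(z-c[2])/r[2]
def tri(d1,p1,d2,p2):
    A=[];b=[]
    c1,r1=ray(d1,*p1);c2,r2=ray(d2,*p2)
    s=np.linalg.lstsq(np.c_[r1,-r2],c2-c1,rcond=None)[0]
    a,b=c1+s[0]*r1,c2+s[1]*r2
    return (a+b)/2,np.linalg.norm(a-b)
def proj(d,X):
    p=np.array(d["camera_matrix"])@(np.array(d["R"])@X+d["t"]);return p[:2]/p[2]
def crop(d,u,v,w,s,name):
    im=d["image"][max(0,v-w):v+w,max(0,u-w):u+w,::-1]
    cv2.imwrite("pics/"+name,cv2.resize(im,None,fx=s,fy=s,interpolation=cv2.INTER_CUBIC))
    return cv2.resize(im,None,fx=s,fy=s,interpolation=cv2.INTER_CUBIC)
E
python3 - <<'E'
from h import *
t=ctrl.get_image("top");s=ctrl.get_image("side")
a=crop(t,216,180,30,6,"a.png");b=crop(s,263,288,30,6,"b.png");c=crop(t,334,190,45,4,"c.png");e=crop(s,328,213,45,4,"d.png")
cv2.imwrite("pics/q.png",np.vstack([np.hstack([a,b]),np.hstack([c,e])])[:,:])
E
python3 -c "
import cv2;print(cv2.imread('pics/q.png').shape)"
```

```text
(720, 720, 3)
```

View pics/q.png

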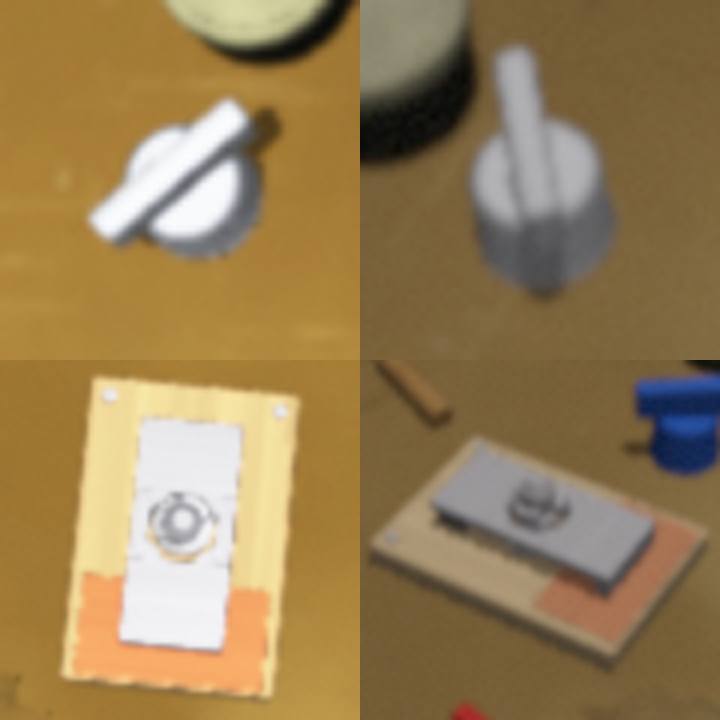

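```bash
python3 - <<'E'
from h import *
t=ctrl.get_image("top");s=ctrl.get_image("side")
A=onz(t,186+240/6,150+105/6,.065);B=onz(t,186+103/6,150+228/6,.065)
m=(A+B)/2;print("bar",A,B,m,np.arctan2(*(A-B)[[1,0]]))
print("tri bar mid",tri(t,(214.5,177.7),s,(233+168/6,258+120/6)))
print("tri pilot", tri(t,(334.5,185),s,(328,200)), onz(t,334.5,185,.072))
# jig corners (board top z=.02)
for u,v in [(93,378),(299,398),(63,678),(271,697)]: print(onz(t,289+u/4,145+(v-360)/4,.02))
w=ctrl.get_image("wrist"); R=np.array(w["R"]);c=-R.T@w["t"]
from scipy.spatial.transform import Rotation as Ro
st=ctrl.get_state();T=Ro.from_euler("xyz",st["eef_rot"]).as_matrix()
print("cam in tool",T.T@(c-st["ee_pos"]), (R@T).round(3).tolist(), "toolaxes",T.round(3).tolist())
E
```

```text
bar [0.61399895 0.24542316 0.065     ] [0.56375101 0.29743137 0.065     ] [0.58887498 0.27142726 0.065     ] -0.802610804206227
tri bar mid (array([0.58939445, 0.27204648, 0.06411342]), np.float64(0.0006390655695212564))
tri pilot (array([ 0.57467093, -0.01363317,  0.06144522]), np.float64(0.0014288280274786262)) [ 0.57337674 -0.01324817  0.072     ]
[0.67210302 0.04200614 0.02      ]
[ 0.66082713 -0.08572896  0.02      ]
[0.48487908 0.05715445 0.02      ]
[ 0.47491405 -0.06888451  0.02      ]
cam in tool [ 0.08269881  0.00039917 -0.12924399] [[0.001, 1.0, 0.0], [-0.947, 0.001, -0.321], [-0.321, -0.0, 0.947]] toolaxes [[0.948, 0.318, -0.0], [0.318, -0.948, 0.0], [0.0, -0.0, -1.0]]
```

```bash
python3 -m crank '[{"slide":[0.5,-0.5,0],"twist":[0,0,0],"jaw":-1},{"slide":[0.9,-0.9,0],"twist":[0,0,0],"jaw":-1},{"slide":[0.9,-0.9,0],"twist":[0,0,0],"jaw":-1},{"slide":[0.9,-0.9,0],"twist":[0,0,0],"jaw":-1},{"slide":[0.9,-0.9,0],"twist":[0,0,0],"jaw":-1},{"slide":[0.9,-0.9,0],"twist":[0,0,0],"jaw":-1},{"slide":[0.9,-0.9,0],"twist":[0,0,0],"jaw":-1},{"slide":[0.9,-0.9,0],"twist":[0,0,0],"jaw":-1},{"slide":[0.9,-0.9,0],"twist":[0,0,0],"jaw":-1},{"slide":[0.9,-0.9,0],"twist":[0,0,0],"jaw":-1},{"slide":[0.9,-0.9,0],"twist":[0,0,0],"jaw":-1},{"slide":[0.9,-0.9,0],"twist":[0,0,0],"jaw":-1},{"slide":[0.9,-0.9,0],"twist":[0,0,0],"jaw":-1},{"slide":[0.9,-0.9,0],"twist":[0,0,0],"jaw":-1},{"slide":[0.9,-0.9,0],"twist":[0,0,0],"jaw":-1},{"slide":[0.9,-0.9,0],"twist":[0,0,0],"jaw":-1},{"slide":[0.9,-0.9,0],"twist":[0,0,0],"jaw":-1},{"slide":[0.9,-0.9,0],"twist":[0,0,0],"jaw":-1},{"slide":[0.9,-0.9,0],"twist":[0,0,0],"jaw":-1},{"slide":[0.5,-0.5,0],"twist":[0,0,0],"jaw":-1}]'
```

```text
time_s: 2.07
ee_pos: [0.4546, 0.0021, 0.2455]
eef_rot: [-3.141, -0.001, 0.326]
force: [-0.5, -0.1, -0.0]
gripper_width: 0.0857
```

```bash
python3 -m crank '[{"slide":[0.6,-0.6,0],"twist":[0,0,0],"jaw":-1},{"slide":[0.9,-0.9,0],"twist":[0,0,0],"jaw":-1},{"slide":[0.9,-0.9,0],"twist":[0,0,0],"jaw":-1},{"slide":[0.9,-0.9,0],"twist":[0,0,0],"jaw":-1},{"slide":[0.9,-0.9,0],"twist":[0,0,0],"jaw":-1},{"slide":[0.9,-0.9,0],"twist":[0,0,0],"jaw":-1},{"slide":[0.9,-0.9,0],"twist":[0,0,0],"jaw":-1},{"slide":[0.9,-0.9,0],"twist":[0,0,0],"jaw":-1},{"slide":[0.9,-0.9,0],"twist":[0,0,0],"jaw":-1},{"slide":[0.6,-0.6,0],"twist":[0,0,0],"jaw":-1},{"slide":[0,0,0],"twist":[0,0,-1],"jaw":-1},{"slide":[0,0,0],"twist":[0,0,-1],"jaw":-1},{"slide":[0,0,0],"twist":[0,0,-1],"jaw":-1},{"slide":[0,0,0],"twist":[0,0,-1],"jaw":-1},{"slide":[0,0,0],"twist":[0,0,-1],"jaw":-1},{"slide":[0,0,0],"twist":[0,0,-1],"jaw":-1},{"slide":[0,0,0],"twist":[0,0,-1],"jaw":-1},{"slide":[0,0,0],"twist":[0,0,-1],"jaw":-1},{"slide":[0,0,0],"twist":[0,0,-1],"jaw":-1},{"slide":[0,0,0],"twist":[0,0,-1],"jaw":-1}]'
python3 -m crank '[{"slide":[0,0,0],"twist":[0,0,-1],"jaw":-1},{"slide":[0,0,0],"twist":[0,0,-1],"jaw":-1},{"slide":[0,0,0],"twist":[0,0,-1],"jaw":-1},{"slide":[0,0,0],"twist":[0,0,-1],"jaw":-1},{"slide":[0,0,0],"twist":[0,0,-1],"jaw":-1},{"slide":[0,0,0],"twist":[0,0,-1],"jaw":-1},{"slide":[0,0,0],"twist":[0,0,-1],"jaw":-1},{"slide":[0,0,0],"twist":[0,0,-1],"jaw":-1},{"slide":[0,0,0],"twist":[0,0,-1],"jaw":-1},{"slide":[0,0,0],"twist":[0,0,-0.2],"jaw":-0.4},{"slide":[0,0,0],"twist":[0,0,0],"jaw":-0.4},{"slide":[0,0,0],"twist":[0,0,0],"jaw":-0.4}]'
python3 - <<'E'
from h import *
w=ctrl.get_image("wrist");cv2.imwrite("pics/w1.png",w["image"][:,:,::-1])
print(ctrl.get_state()["qpos"], proj(w,[.589,.271,.065]))
E
```

```text
time_s: 3.73
ee_pos: [0.586, 0.2652, 0.2452]
eef_rot: [-3.141, 0.0, 1.376]
force: [0.8, 0.3, 0.6]
gripper_width: 0.0855
time_s: 4.73
ee_pos: [0.586, 0.2653, 0.2452]
eef_rot: [-3.141, -0.0, 2.332]
force: [-0.8, -0.3, 0.5]
gripper_width: 0.0598
[ 2.37548865e-01  3.33216742e-01  1.38970981e+00  1.85795287e-06
  1.41872307e+00 -5.24057881e-01] [323.20173512 180.54732856]
```

View pics/w1.png

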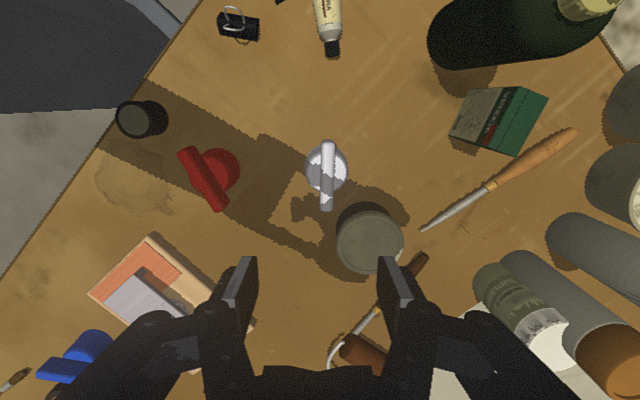

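```bash
python3 - <<'E'
from h import *
w=ctrl.get_image("wrist");im=w["image"]
crop(w,326,175,50,7,"w1c.png")
from scipy.spatial.transform import Rotation as Ro
E
```

```text
(no output)
```

View pics/w1c.png

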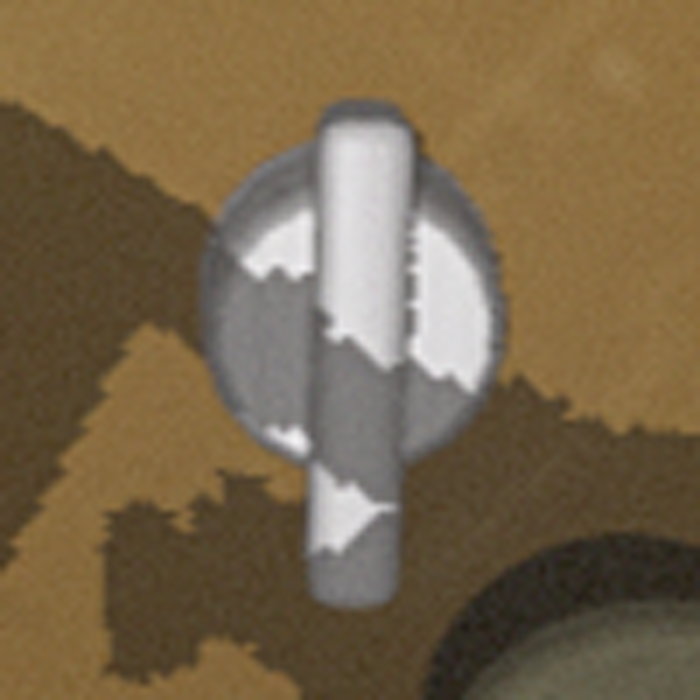

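```bash
python3 - <<'E'
from h import *
w=ctrl.get_image("wrist")
A=onz(w,276+369/7,125+122/7,.065);B=onz(w,276+353/7,125+606/7,.065)
print(A,B,(A+B)/2,np.linalg.norm(A-B),np.arctan2(*(B-A)[[1,0]]), np.arctan2(*(A-B)[[1,0]]))
t=ctrl.get_image("top")
print("tri with top (A=lower-left end there)",tri(w,(276+369/7,125+122/7),t,(186+103/6,150+228/6)),tri(w,(276+353/7,125+606/7),t,(186+240/6,150+105/6)))
from scipy.spatial.transform import Rotation as Ro
s=ctrl.get_state();T=Ro.from_euler("xyz",s["eef_rot"]).as_matrix()
print("delta tool units",T.T@((A+B)/2-s["ee_pos"])/.025)
E
```

```text
[0.56606831 0.30251899 0.065     ] [0.61502636 0.24903634 0.065     ] [0.59054734 0.27577766 0.065     ] 0.07250713247737724 -0.829537460131153 2.31205519345864
tri with top (A=lower-left end there) (array([0.56744246, 0.30143212, 0.04811624]), np.float64(0.001344493986795927)) (array([0.61644061, 0.24709384, 0.05726185]), np.float64(0.0014463365788760332))
delta tool units [0.18025126 0.42044875 7.21263482]
```

```bash
python3 -m crank '[{"slide":[0.05,0.1,0.6],"twist":[0,0,0.2],"jaw":-0.4},{"slide":[0.05,0.1,0.8],"twist":[0,0,0],"jaw":-0.4},{"slide":[0.05,0.1,0.8],"twist":[0,0,0],"jaw":-0.4},{"slide":[0,0.05,0.8],"twist":[0,0,0],"jaw":-0.4},{"slide":[0,0,0.8],"twist":[0,0,0],"jaw":-0.4},{"slide":[0,0,0.4],"twist":[0,0,0],"jaw":-0.4},{"slide":[0,0,0],"twist":[0,0,0],"jaw":-0.4},{"slide":[0,0,0],"twist":[0,0,0],"jaw":-0.4}]'
python3 - <<'E'
from h import *
w=ctrl.get_image("wrist");cv2.imwrite("pics/w2.png",w["image"][:,:,::-1])
E
```

```text
time_s: 5.6
ee_pos: [0.5898, 0.2739, 0.1404]
eef_rot: [-3.141, -0.0, 2.313]
force: [-0.7, 0.5, -0.0]
gripper_width: 0.0596
```

View pics/w2.png

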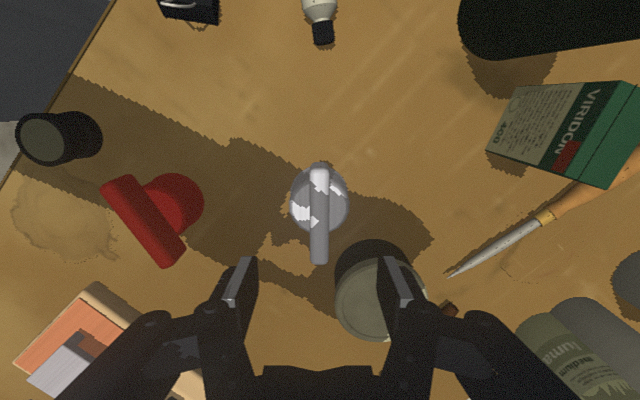

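```bash
python3 - <<'E'
from h import *
from scipy.spatial.transform import Rotation as Ro
w=ctrl.get_image("wrist")
c=crop(w,320,215,60,6,"w2c.png")
s=ctrl.get_state();T=Ro.from_euler("xyz",s["eef_rot"]).as_matrix()
f=lambda u,v,z:T.T@(onz(w,u,v,z)-s["ee_pos"])*1000
print("tin edges",f(337,300,.053),f(380,342,.053),f(378,263,.053))
print("red", f(183,250,.06),f(203,205,.03))
print(proj(w,s["ee_pos"]+T@[0,0,.014]))
E
```

```text
tin edges [-75.4901669   15.8893134   89.30820709] [-118.75358584   54.26869003   89.46607676] [-40.97445876  47.56587573  89.34222057]
red [ -25.83792297 -101.45004723   81.9387952 ] [ -0.37399694 -93.82258143 111.92359385]
[318.22022907 265.9863908 ]
```

View pics/w2c.png

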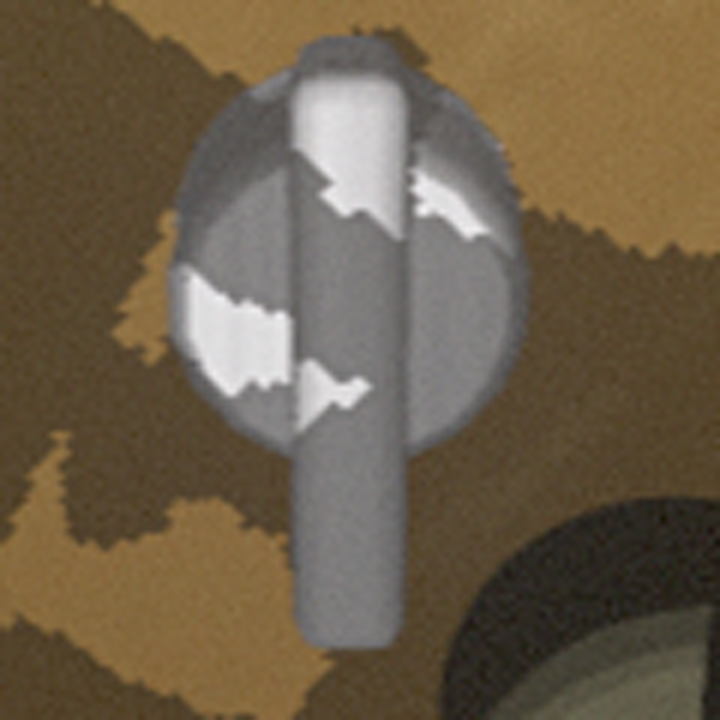

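```bash
python3 - <<'E'
from h import *
from scipy.spatial.transform import Rotation as Ro
w=ctrl.get_image("wrist")
A=onz(w,260+351/6,155+76/6,.065);B=onz(w,260+349/6,155+648/6,.065)
m=(A+B)/2
s=ctrl.get_state();T=Ro.from_euler("xyz",s["eef_rot"]).as_matrix()
print(m,np.linalg.norm(A-B),np.arctan2(*(A-B)[[1,0]]),s["eef_rot"][2],T.T@(m-s["ee_pos"])/.025)
E
```

```text
[0.59062208 0.27589154 0.065     ] 0.07258104088562868 2.3119378427053077 2.3133306197706065 [0.06591449 0.0228283  3.09395147]
```

```bash
python3 -m crank '[{"slide":[0.04,0.02,0.7],"twist":[0,0,0],"jaw":-0.4},{"slide":[0.03,0,0.8],"twist":[0,0,0],"jaw":-0.4},{"slide":[0,0,0.8],"twist":[0,0,0],"jaw":-0.4},{"slide":[0,0,0.6],"twist":[0,0,0],"jaw":-0.4},{"slide":[0,0,0.4],"twist":[0,0,0],"jaw":-0.4},{"slide":[0,0,0.1],"twist":[0,0,0],"jaw":-0.4},{"slide":[0,0,0],"twist":[0,0,0],"jaw":-0.4}]'
python3 -m crank '[{"slide":[0,0,0],"twist":[0,0,0],"jaw":0.3},{"slide":[0,0,0],"twist":[0,0,0],"jaw":0.5},{"slide":[0,0,0],"twist":[0,0,0],"jaw":0.7},{"slide":[0,0,0],"twist":[0,0,0],"jaw":1},{"slide":[0,0,0],"twist":[0,0,0],"jaw":1},{"slide":[0,0,0],"twist":[0,0,0],"jaw":1},{"slide":[0,0,0],"twist":[0,0,0],"jaw":1},{"slide":[0,0,0],"twist":[0,0,0],"jaw":1}]' 40
python3 - <<'E'
from h import *
w=ctrl.get_image("wrist");cv2.imwrite("pics/w3.png",w["image"][:,:,::-1])
E
```

```text
time_s: 6.33
ee_pos: [0.5891, 0.2755, 0.0551]
eef_rot: [-3.141, -0.0, 2.313]
force: [0.2, -0.4, -0.7]
gripper_width: 0.06
time_s: 7.0
ee_pos: [0.5899, 0.2758, 0.0565]
eef_rot: [3.14, 0.001, 2.314]
force: [1.4, -0.1, 5.7]
gripper_width: 0.0135
```

View pics/w3.png

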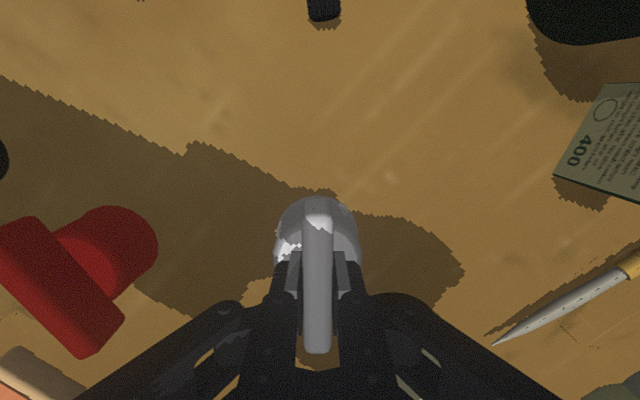

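```bash
python3 -m crank '[{"slide":[0,0,-0.1],"twist":[0,0,0],"jaw":1},{"slide":[0,0,-0.3],"twist":[0,0,0],"jaw":1},{"slide":[0,0,-0.6],"twist":[0,0,0],"jaw":1},{"slide":[0,0,-0.8],"twist":[0,0,0],"jaw":1},{"slide":[0,0,-0.8],"twist":[0,0,0],"jaw":1},{"slide":[0,0,-0.8],"twist":[0,0,0],"jaw":1},{"slide":[0,0,-0.8],"twist":[0,0,0],"jaw":1},{"slide":[0,0,-0.5],"twist":[0,0,0.5],"jaw":1},{"slide":[0,0,-0.3],"twist":[0,0,1],"jaw":1},{"slide":[0,0,0],"twist":[0,0,1],"jaw":1},{"slide":[0,0,0],"twist":[0,0,1],"jaw":1},{"slide":[0,0,0],"twist":[0,0,1],"jaw":1},{"slide":[0,0,0],"twist":[0,0,1],"jaw":1},{"slide":[0,0,0],"twist":[0,0,1],"jaw":1},{"slide":[0,0,0],"twist":[0,0,1],"jaw":1},{"slide":[0,0,0],"twist":[0,0,1],"jaw":1},{"slide":[0,0,0],"twist":[0,0,1],"jaw":1},{"slide":[0,0,0],"twist":[0,0,1],"jaw":1},{"slide":[0,0,0],"twist":[0,0,1],"jaw":1},{"slide":[0,0,0],"twist":[0,0,1],"jaw":1}]'
python3 -m crank '[{"slide":[0,0,0],"twist":[0,0,1],"jaw":1},{"slide":[0,0,0],"twist":[0,0,1],"jaw":1},{"slide":[0,0,0],"twist":[0,0,1],"jaw":1},{"slide":[0,0,0],"twist":[0,0,1],"jaw":1},{"slide":[-0.4,0.4,0],"twist":[0,0,0.5],"jaw":1},{"slide":[-0.7,0.7,0],"twist":[0,0,0],"jaw":1},{"slide":[-0.8,0.8,0],"twist":[0,0,0],"jaw":1},{"slide":[-0.8,0.8,0],"twist":[0,0,0],"jaw":1},{"slide":[-0.8,0.8,0],"twist":[0,0,0],"jaw":1},{"slide":[-0.8,0.8,0],"twist":[0,0,0],"jaw":1},{"slide":[-0.8,0.8,0],"twist":[0,0,0],"jaw":1},{"slide":[-0.8,0.8,0],"twist":[0,0,0],"jaw":1},{"slide":[-0.8,0.8,0],"twist":[0,0,0],"jaw":1},{"slide":[-0.8,0.8,0],"twist":[0,0,0],"jaw":1},{"slide":[-0.8,0.8,0],"twist":[0,0,0],"jaw":1},{"slide":[-0.7,0.7,0],"twist":[0,0,0],"jaw":1},{"slide":[-0.4,0.4,0],"twist":[0,0,0],"jaw":1},{"slide":[0,0,0],"twist":[0,0,0],"jaw":1},{"slide":[0,0,0],"twist":[0,0,0],"jaw":1}]'
python3 - <<'E'
from h import *
w=ctrl.get_image("wrist");cv2.imwrite("pics/w4.png",w["image"][:,:,::-1]); np.savez("w4.npz",**w)
s=ctrl.get_state();print(s["qpos"],s["ee_pos"],s["eef_rot"]); np.savez("s4.npz",p=s["ee_pos"],r=s["eef_rot"])
E
```

```text
time_s: 8.72
ee_pos: [0.5888, 0.2755, 0.1811]
eef_rot: [-3.142, 0.0, 0.999]
force: [0.0, -0.3, -2.8]
gripper_width: 0.013
time_s: 10.3
ee_pos: [0.5068, -0.0467, 0.181]
eef_rot: [3.141, -0.001, 0.532]
force: [-0.1, -0.0, -2.2]
gripper_width: 0.013
[-3.28710331e-01  4.64194262e-02  1.84949059e+00  6.16907087e-04
  1.24521312e+00  7.09117782e-01] [ 0.50694929 -0.04604994  0.18087953] [-3.14156829e+00 -7.49367288e-04  5.32771017e-01]
```

View pics/w4.png

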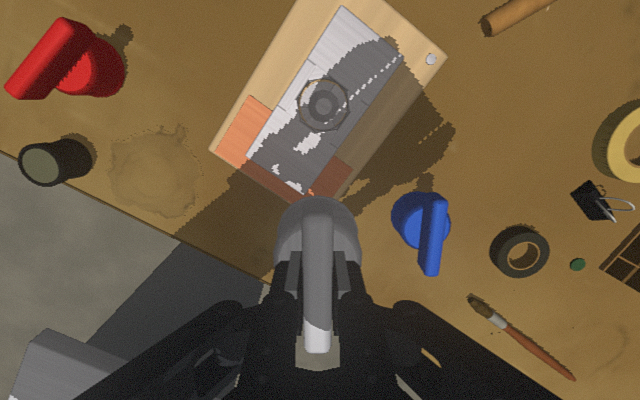

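```bash
python3 - <<'E'
from h import *
w=dict(np.load("w4.npz"))
c=crop(w,323,103,32,9,"w4c.png")
E
```

```text
(no output)
```

View pics/w4c.png

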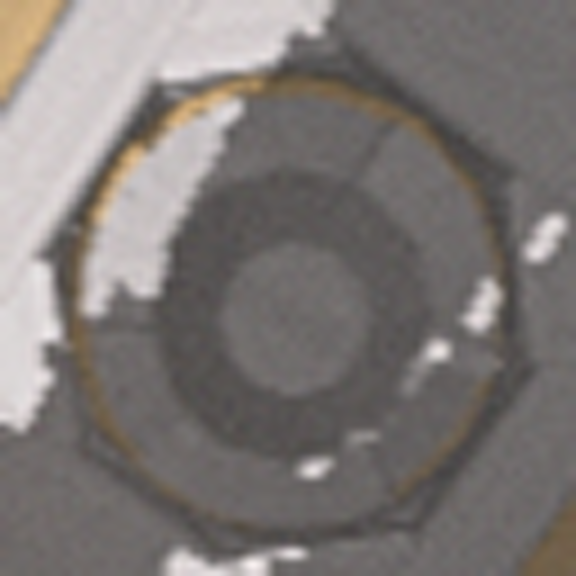

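```bash
python3 - <<'E'
from h import *
from scipy.spatial.transform import Rotation as Ro
w=dict(np.load("w4.npz"));s=np.load("s4.npz");T=Ro.from_euler("xyz",s["r"]).as_matrix()
p=(291+294/9,71+318/9); c=(291+290/9,71+312/9)
P=onz(w,*p,.072);C=onz(w,*c,.056)
t=ctrl.get_image("top")
print(P,C,"tri w/top",tri(w,p,t,(334.5,185)), "tool units",T.T@(P-s["p"])/.025)
print("r pilot", np.linalg.norm(onz(w,p[0]+75/9,p[1],.072)-P))
E
```

```text
[ 0.57557268 -0.01225549  0.072     ] [ 0.57565176 -0.0121768   0.056     ] tri w/top (array([ 0.57548104, -0.01300739,  0.06063472]), np.float64(0.0008319812932896614)) tool units [3.04782951 0.22989456 4.35746064]
r pilot 0.006086846631401429
```

```bash
python3 - <<'E'
from h import *
w=dict(np.load("w4.npz"))
c=crop(w,317,275,85,4,"w4d.png")
E
```

```text
(no output)
```

View pics/w4d.png

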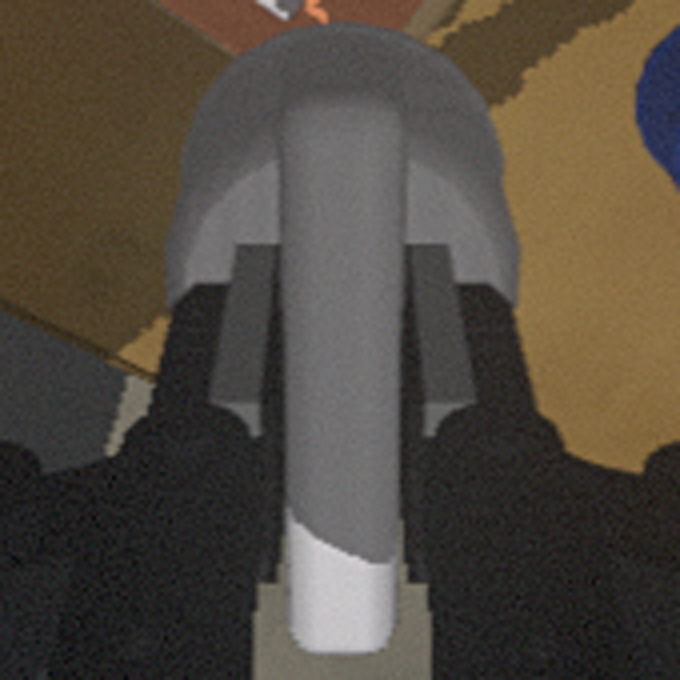

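```bash
python3 - <<'E'
from h import *
from scipy.spatial.transform import Rotation as Ro
w=dict(np.load("w4.npz"));s=np.load("s4.npz");T=Ro.from_euler("xyz",s["r"]).as_matrix()
z=s["p"][2]+.0085
q=[T.T@(onz(w,232+u/4,190+v/4,z)-s["p"])*1000 for u,v in[(344,100),(342,652)]]
print(np.round(q,2),np.mean(q,0))
wid=[[T.T@(onz(w,232+u/4,190+v/4,z)-s["p"])*1000 for u in p] for p,v in[((283,405),130),((290,393),640)]]
print(np.round(wid,2))
E
```

```text
[[ 36.06   1.3   -8.47]
 [-36.13   1.08  -8.53]] [-0.03867826  1.1879049  -8.50006032]
[[[ 32.7   -5.08  -8.48]
  [ 32.7    7.68  -8.48]]

 [[-34.29  -5.26  -8.53]
  [-34.29   7.29  -8.53]]]
```

```bash
python3 -m crank '[{"slide":[0.4,0.03,0],"twist":[0,0,0],"jaw":1},{"slide":[0.75,0.05,0],"twist":[0,0,0],"jaw":1},{"slide":[0.75,0.05,0],"twist":[0,0,0],"jaw":1},{"slide":[0.75,0.05,0],"twist":[0,0,0],"jaw":1},{"slide":[0.4,0,0.3],"twist":[0,0,0],"jaw":1},{"slide":[0,0,0.6],"twist":[0,0,0],"jaw":1},{"slide":[0,0,0.5],"twist":[0,0,0],"jaw":1},{"slide":[0,0,0.3],"twist":[0,0,0],"jaw":1},{"slide":[0,0,0],"twist":[0,0,0],"jaw":1},{"slide":[0,0,0],"twist":[0,0,0],"jaw":1},{"slide":[0,0,0],"twist":[0,0,0],"jaw":1}]'
python3 - <<'E'
from h import *
from scipy.spatial.transform import Rotation as Ro
s0=np.load("s4.npz");T=Ro.from_euler("xyz",s0["r"]).as_matrix();s=ctrl.get_state()
print(T.T@(s["ee_pos"]-s0["p"])*1000,s["ee_pos"],s["force"])
d=ctrl.get_image("side");crop(d,328,190,50,6,"s5.png");
w=ctrl.get_image("wrist");cv2.imwrite("pics/w5.png",w["image"][:,:,::-1])
E
```

```text
time_s: 11.32
ee_pos: [0.5752, -0.0116, 0.1385]
eef_rot: [3.141, -0.001, 0.533]
force: [0.3, -0.4, -1.7]
gripper_width: 0.013
[76.26764482  4.97710718 42.45154782] [ 0.5752013  -0.01158216  0.13848502] [ 0.31065128 -0.35495092 -1.73671704]
```

View pics/s5.png

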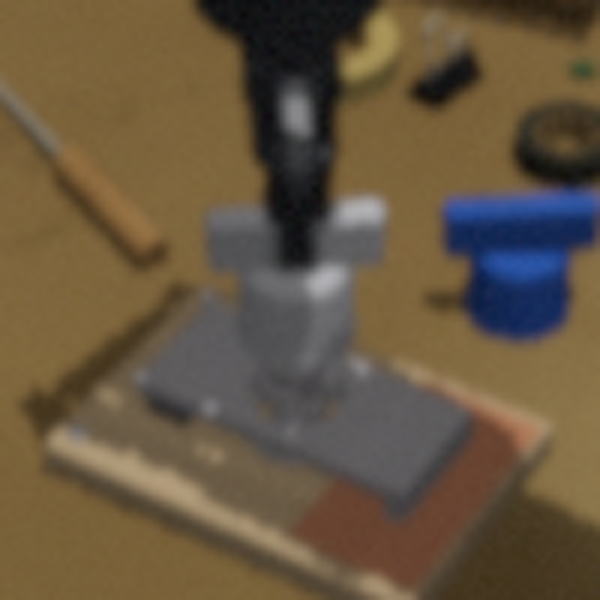

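View pics/w5.png

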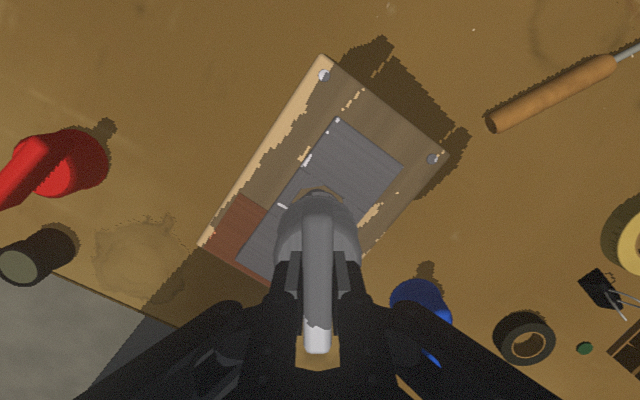

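```bash
python3 -m crank '[{"slide":[0,0,0.1],"twist":[0,0,0],"jaw":1},{"slide":[0,0,0.2],"twist":[0,0,0],"jaw":1},{"slide":[0,0,0.2],"twist":[0,0,0],"jaw":1},{"slide":[0,0,0],"twist":[0,0,0],"jaw":1}]'
python3 -m crank '[{"slide":[0,0,0.15],"twist":[0,0,0],"jaw":1},{"slide":[0,0,0.1],"twist":[0,0,0],"jaw":1},{"slide":[0,0,0],"twist":[0,0,0],"jaw":1},{"slide":[0,0,0],"twist":[0,0,0],"jaw":1}]'
python3 -c "
from rig import ctrl
s=ctrl.get_state();print(s['ee_pos'],s['force'],s['wrist_torque'],s['eef_rot'])"
```

```text
time_s: 11.75
ee_pos: [0.5738, -0.0114, 0.1238]
eef_rot: [-3.14, 0.002, 0.533]
force: [-0.3, 0.3, -3.8]
gripper_width: 0.0137
time_s: 12.08
ee_pos: [0.5747, -0.0115, 0.1188]
eef_rot: [-3.141, 0.0, 0.533]
force: [0.1, 0.7, -2.5]
gripper_width: 0.0131
[ 0.57471717 -0.0114637   0.11883592] [ 0.05512802  0.6503313  -2.53098503] [-0.07050633  0.0138533  -0.03078732] [-3.14127684e+00  2.73115631e-04  5.33275584e-01]
```

```bash
python3 -m crank '[{"slide":[0,0,0.06],"twist":[0,0,0],"jaw":1},{"slide":[0,0,0.06],"twist":[0,0,0],"jaw":1},{"slide":[0,0,0],"twist":[0,0,0],"jaw":1},{"slide":[0,0,0],"twist":[0,0,0],"jaw":1}]'
python3 -m crank '[{"slide":[0,0,0.06],"twist":[0,0,0],"jaw":1},{"slide":[0,0,0],"twist":[0,0,0],"jaw":1},{"slide":[0,0,0],"twist":[0,0,0],"jaw":1}]'
python3 -m crank '[{"slide":[0,0,0.06],"twist":[0,0,0],"jaw":1},{"slide":[0,0,0],"twist":[0,0,0],"jaw":1},{"slide":[0,0,0],"twist":[0,0,0],"jaw":1}]'
```

```text
time_s: 12.42
ee_pos: [0.5748, -0.0115, 0.116]
eef_rot: [-3.141, 0.0, 0.533]
force: [0.7, 0.5, -2.6]
gripper_width: 0.013
time_s: 12.67
ee_pos: [0.5747, -0.0115, 0.1144]
eef_rot: [-3.141, 0.0, 0.533]
force: [1.1, -0.0, -2.9]
gripper_width: 0.0127
time_s: 12.92
ee_pos: [0.5747, -0.0115, 0.1129]
eef_rot: [-3.141, 0.0, 0.533]
force: [0.2, -0.2, -2.3]
gripper_width: 0.0133
```

```bash
python3 -m crank '[{"slide":[0,0,0.04],"twist":[0,0,0],"jaw":1},{"slide":[0,0,0],"twist":[0,0,0],"jaw":1},{"slide":[0,0,0],"twist":[0,0,0],"jaw":1}]'
python3 -m crank '[{"slide":[0,0,0.04],"twist":[0,0,0],"jaw":1},{"slide":[0,0,0],"twist":[0,0,0],"jaw":1},{"slide":[0,0,0],"twist":[0,0,0],"jaw":1}]'
python3 -m crank '[{"slide":[0,0,0.04],"twist":[0,0,0],"jaw":1},{"slide":[0,0,0],"twist":[0,0,0],"jaw":1},{"slide":[0,0,0],"twist":[0,0,0],"jaw":1}]'
```

```text
time_s: 13.17
ee_pos: [0.5748, -0.0115, 0.112]
eef_rot: [-3.141, 0.0, 0.533]
force: [0.1, -1.1, -3.4]
gripper_width: 0.0131
time_s: 13.42
ee_pos: [0.5749, -0.0115, 0.1111]
eef_rot: [3.142, -0.0, 0.533]
force: [-0.0, -0.4, -1.7]
gripper_width: 0.0133
time_s: 13.67
ee_pos: [0.5751, -0.0116, 0.1107]
eef_rot: [3.141, -0.0, 0.533]
force: [-1.4, 0.8, 3.4]
gripper_width: 0.0132
```

```bash
python3 -m crank '[{"slide":[0,0,0],"twist":[0,0,-0.5],"jaw":1},{"slide":[0,0,0],"twist":[0,0,-0.5],"jaw":1},{"slide":[0,0,0],"twist":[0,0,-0.5],"jaw":1},{"slide":[0,0,0],"twist":[0,0,0],"jaw":1}]'
python3 -m crank '[{"slide":[0,0,0],"twist":[0,0,-0.5],"jaw":1},{"slide":[0,0,0],"twist":[0,0,-0.5],"jaw":1},{"slide":[0,0,0],"twist":[0,0,-0.5],"jaw":1},{"slide":[0,0,0],"twist":[0,0,0],"jaw":1}]'
python3 -m crank '[{"slide":[0,0,0],"twist":[0,0,-0.5],"jaw":1},{"slide":[0,0,0],"twist":[0,0,-0.5],"jaw":1},{"slide":[0,0,0],"twist":[0,0,-0.5],"jaw":1},{"slide":[0,0,0],"twist":[0,0,0],"jaw":1}]'
```

```text
time_s: 14.0
ee_pos: [0.5757, -0.0116, 0.111]
eef_rot: [3.14, -0.001, 0.692]
force: [-0.0, 1.0, 4.1]
gripper_width: 0.0131
time_s: 14.33
ee_pos: [0.5758, -0.0116, 0.1112]
eef_rot: [3.14, -0.001, 0.848]
force: [0.2, 1.5, 5.1]
gripper_width: 0.0135
time_s: 14.67
ee_pos: [0.5759, -0.0116, 0.1114]
eef_rot: [3.139, -0.001, 1.005]
force: [-1.2, 1.1, 5.3]
gripper_width: 0.0131
```

```bash
python3 -m crank '[{"slide":[0,0,0],"twist":[0,0,-0.5],"jaw":1},{"slide":[0,0,0],"twist":[0,0,-0.5],"jaw":1},{"slide":[0,0,0],"twist":[0,0,-0.5],"jaw":1},{"slide":[0,0,0],"twist":[0,0,0],"jaw":1}]'
python3 -m crank '[{"slide":[0,0,0],"twist":[0,0,-0.5],"jaw":1},{"slide":[0,0,0],"twist":[0,0,-0.5],"jaw":1},{"slide":[0,0,0],"twist":[0,0,-0.5],"jaw":1},{"slide":[0,0,0],"twist":[0,0,0],"jaw":1}]'
python3 -m crank '[{"slide":[0,0,0],"twist":[0,0,-0.5],"jaw":1},{"slide":[0,0,0],"twist":[0,0,-0.5],"jaw":1},{"slide":[0,0,0],"twist":[0,0,-0.5],"jaw":1},{"slide":[0,0,0],"twist":[0,0,0],"jaw":1}]'
```

```text
time_s: 15.0
ee_pos: [0.5761, -0.0116, 0.1115]
eef_rot: [3.139, -0.001, 1.162]
force: [-0.6, 0.9, 5.2]
gripper_width: 0.0133
time_s: 15.33
ee_pos: [0.5747, -0.0115, 0.1096]
eef_rot: [-3.141, 0.0, 1.319]
force: [0.5, 0.7, -1.3]
gripper_width: 0.0131
time_s: 15.67
ee_pos: [0.5745, -0.0115, 0.1094]
eef_rot: [-3.141, -0.0, 1.475]
force: [0.8, -0.1, -3.0]
gripper_width: 0.013
```

```bash
python3 -m crank '[{"slide":[0,0,0.04],"twist":[0,0,0],"jaw":1},{"slide":[0,0,0.04],"twist":[0,0,0],"jaw":1},{"slide":[0,0,0],"twist":[0,0,0],"jaw":1},{"slide":[0,0,0],"twist":[0,0,0],"jaw":1}]'
python3 -c "
from rig import ctrl
s=ctrl.get_state();print(s['ee_pos'],s['force'],s['wrist_torque'],s['eef_rot'])"
```

```text
time_s: 16.0
ee_pos: [0.5746, -0.0115, 0.1077]
eef_rot: [-3.141, -0.0, 1.475]
force: [0.7, -0.5, -3.0]
gripper_width: 0.0131
[ 0.57458575 -0.01146869  0.10774359] [ 0.65600925 -0.51883817 -3.04664252] [ 0.00570324  0.03345386 -0.01418616] [-3.14095772e+00 -3.00486716e-05  1.47477992e+00]
```

```bash
python3 -m crank '[{"slide":[0,0,0.04],"twist":[0,0,0],"jaw":1},{"slide":[0,0,0.04],"twist":[0,0,0],"jaw":1},{"slide":[0,0,0],"twist":[0,0,0],"jaw":1},{"slide":[0,0,0],"twist":[0,0,0],"jaw":1}]'
python3 -m crank '[{"slide":[0,0,0.04],"twist":[0,0,0],"jaw":1},{"slide":[0,0,0.02],"twist":[0,0,0],"jaw":1},{"slide":[0,0,0],"twist":[0,0,0],"jaw":1},{"slide":[0,0,0],"twist":[0,0,0],"jaw":1}]'
```

```text
time_s: 16.33
ee_pos: [0.5747, -0.0115, 0.1059]
eef_rot: [-3.141, -0.0, 1.476]
force: [-0.6, -0.1, -2.6]
gripper_width: 0.0132
time_s: 16.67
ee_pos: [0.5748, -0.0115, 0.1045]
eef_rot: [-3.142, -0.0, 1.476]
force: [0.6, -0.0, -2.2]
gripper_width: 0.0131
```

```bash
python3 -m crank '[{"slide":[0,0,0.04],"twist":[0,0,0],"jaw":1},{"slide":[0,0,0],"twist":[0,0,0],"jaw":1},{"slide":[0,0,0],"twist":[0,0,0],"jaw":1}]'
python3 -m crank '[{"slide":[0,0,0.04],"twist":[0,0,0],"jaw":1},{"slide":[0,0,0],"twist":[0,0,0],"jaw":1},{"slide":[0,0,0],"twist":[0,0,0],"jaw":1}]'
python3 -c "
from rig import ctrl
s=ctrl.get_state();print(s['ee_pos'],s['force'],s['wrist_torque'],s['eef_rot'])"
```

```text
time_s: 16.92
ee_pos: [0.5751, -0.0116, 0.1043]
eef_rot: [3.141, 0.0, 1.476]
force: [-2.0, 0.2, 3.5]
gripper_width: 0.0131
time_s: 17.17
ee_pos: [0.5753, -0.0116, 0.1041]
eef_rot: [3.141, 0.0, 1.476]
force: [-4.5, 0.6, 9.0]
gripper_width: 0.0129
[ 0.57529163 -0.01163297  0.10412691] [-4.52169757  0.62743161  8.9583903 ] [ 0.14286974  0.92226062 -0.02958912] [3.14084270e+00 2.34684848e-04 1.47581691e+00]
```

```bash
python3 -m crank '[{"slide":[0,0,-0.05],"twist":[0,0,0],"jaw":1},{"slide":[0,0,0],"twist":[0,0,0],"jaw":1}]'
python3 -m crank '[{"slide":[0,0,0.005],"twist":[0,0,0.5],"jaw":1},{"slide":[0,0,0.01],"twist":[0,0,0.5],"jaw":1},{"slide":[0,0,0.01],"twist":[0,0,0.5],"jaw":1},{"slide":[0,0,0],"twist":[0,0,0],"jaw":1}]'
python3 -c "
from rig import ctrl
s=ctrl.get_state();print(s['ee_pos'],s['force'],s['wrist_torque'],s['eef_rot'])"
```

```text
time_s: 17.33
ee_pos: [0.5753, -0.0116, 0.1043]
eef_rot: [3.14, 0.0, 1.476]
force: [-2.0, 0.0, 3.3]
gripper_width: 0.0133
time_s: 17.67
ee_pos: [0.5753, -0.0118, 0.1035]
eef_rot: [3.14, 0.0, 1.317]
force: [0.5, -0.2, 2.9]
gripper_width: 0.0133
[ 0.57532895 -0.01175382  0.10354404] [ 0.54632833 -0.24070301  2.85782947] [-0.04275269  0.12733727  0.06441467] [3.14034238e+00 1.39579634e-04 1.31734212e+00]
```

```bash
python3 -m crank '[{"slide":[0,0,0.01],"twist":[0,0,0.5],"jaw":1},{"slide":[0,0,0.01],"twist":[0,0,0.5],"jaw":1},{"slide":[0,0,0.01],"twist":[0,0,0.5],"jaw":1},{"slide":[0,0,0.01],"twist":[0,0,0.5],"jaw":1},{"slide":[0,0,0],"twist":[0,0,0],"jaw":1}]'
python3 -m crank '[{"slide":[0,0,0.01],"twist":[0,0,0.5],"jaw":1},{"slide":[0,0,0.01],"twist":[0,0,0.5],"jaw":1},{"slide":[0,0,0.01],"twist":[0,0,0.5],"jaw":1},{"slide":[0,0,0.01],"twist":[0,0,0.5],"jaw":1},{"slide":[0,0,0],"twist":[0,0,0],"jaw":1}]'
python3 -c "
from rig import ctrl
s=ctrl.get_state();print(s['ee_pos'],s['force'],s['wrist_torque'],s['eef_rot'])"
```

```text
time_s: 18.08
ee_pos: [0.5754, -0.0118, 0.1027]
eef_rot: [3.14, -0.0, 1.109]
force: [-0.0, 0.2, 3.8]
gripper_width: 0.0131
time_s: 18.5
ee_pos: [0.5755, -0.0117, 0.1018]
eef_rot: [3.14, -0.001, 0.901]
force: [-0.1, -0.4, 4.6]
gripper_width: 0.0132
[ 0.57549411 -0.01171162  0.10179136] [-0.08402267 -0.37492162  4.59705768] [-0.05818748  0.03884216 -0.07529303] [ 3.14007656e+00 -6.82626243e-04  9.00744343e-01]
```

```bash
python3 -m crank '[{"slide":[0,0,0.008],"twist":[0,0,0.5],"jaw":1},{"slide":[0,0,0.008],"twist":[0,0,0.5],"jaw":1},{"slide":[0,0,0.008],"twist":[0,0,0.5],"jaw":1},{"slide":[0,0,0.008],"twist":[0,0,0.5],"jaw":1},{"slide":[0,0,0],"twist":[0,0,0],"jaw":1}]'
python3 -m crank '[{"slide":[0,0,0.008],"twist":[0,0,0.5],"jaw":1},{"slide":[0,0,0.008],"twist":[0,0,0.5],"jaw":1},{"slide":[0,0,0.008],"twist":[0,0,0.5],"jaw":1},{"slide":[0,0,0.008],"twist":[0,0,0.5],"jaw":1},{"slide":[0,0,0],"twist":[0,0,0],"jaw":1}]'
python3 -m crank '[{"slide":[0,0,0.008],"twist":[0,0,0.5],"jaw":1},{"slide":[0,0,0.008],"twist":[0,0,0.5],"jaw":1},{"slide":[0,0,0.008],"twist":[0,0,0.5],"jaw":1},{"slide":[0,0,0.008],"twist":[0,0,0.5],"jaw":1},{"slide":[0,0,0],"twist":[0,0,0],"jaw":1}]'
python3 -c "
from rig import ctrl
s=ctrl.get_state();print(s['ee_pos'],s['force'],s['wrist_torque'],s['eef_rot'],s['qpos'])"
```

```text
time_s: 18.92
ee_pos: [0.5755, -0.0117, 0.1009]
eef_rot: [3.14, -0.001, 0.692]
force: [1.0, -0.2, 6.1]
gripper_width: 0.0129
time_s: 19.33
ee_pos: [0.5754, -0.0117, 0.1]
eef_rot: [3.141, -0.001, 0.483]
force: [0.4, -0.7, 4.8]
gripper_width: 0.0132
time_s: 19.75
ee_pos: [0.5753, -0.0115, 0.0991]
eef_rot: [3.141, -0.001, 0.274]
force: [1.3, -0.3, 4.6]
gripper_width: 0.0132
[ 0.57531493 -0.01151125  0.09913786] [ 1.31993838 -0.25502988  4.55056351] [-0.04180594 -0.05527861 -0.08686548] [ 3.14123240e+00 -1.14303870e-03  2.73824753e-01] [-2.30032210e-01  3.14191051e-01  1.71907672e+00  2.64287827e-04
  1.10714997e+00  1.06682152e+00]
```

```bash
python3 -m crank '[{"slide":[0,0,0.009],"twist":[0,0,0.5],"jaw":1},{"slide":[0,0,0.009],"twist":[0,0,0.5],"jaw":1},{"slide":[0,0,0.009],"twist":[0,0,0.5],"jaw":1},{"slide":[0,0,0],"twist":[0,0,0],"jaw":1}]'
python3 -c "
from rig import ctrl
s=ctrl.get_state();print(s['wrist_torque'])"
python3 -m crank '[{"slide":[0,0,0.009],"twist":[0,0,0.5],"jaw":1},{"slide":[0,0,0.009],"twist":[0,0,0.5],"jaw":1},{"slide":[0,0,0],"twist":[0,0,0],"jaw":1}]'
python3 -c "
from rig import ctrl
s=ctrl.get_state();print(s['wrist_torque'])"
```

```text
time_s: 20.08
ee_pos: [0.5753, -0.0115, 0.0985]
eef_rot: [3.141, -0.001, 0.117]
force: [0.3, 0.8, 4.9]
gripper_width: 0.013
[-0.01191962  0.0423294  -0.09743761]
time_s: 20.33
ee_pos: [0.5753, -0.0115, 0.0982]
eef_rot: [-3.142, -0.001, 0.012]
force: [0.2, 1.0, 6.6]
gripper_width: 0.0134
[ 0.01196987 -0.01116425 -0.16080135]
```

```bash
for i in 1; do python3 -m crank '[{"slide":[0,0,0.008],"twist":[0,0,0.5],"jaw":1},{"slide":[0,0,0.008],"twist":[0,0,0.5],"jaw":1},{"slide":[0,0,0],"twist":[0,0,0],"jaw":1}]'; done
python3 -c "
from rig import ctrl
s=ctrl.get_state();print(s['wrist_torque'])"
python3 -m crank '[{"slide":[0,0,0.008],"twist":[0,0,0.5],"jaw":1},{"slide":[0,0,0],"twist":[0,0,0],"jaw":1}]'
python3 -c "
from rig import ctrl
s=ctrl.get_state();print(s['wrist_torque'])"
python3 -m crank '[{"slide":[0,0,0.008],"twist":[0,0,0.5],"jaw":1},{"slide":[0,0,0],"twist":[0,0,0],"jaw":1}]'
python3 -c "
from rig import ctrl
s=ctrl.get_state();print(s['wrist_torque'],s['eef_rot'])"
```

```text
time_s: 20.58
ee_pos: [0.5754, -0.0114, 0.0979]
eef_rot: [-3.141, -0.001, -0.093]
force: [0.3, 0.5, 6.7]
gripper_width: 0.0132
[ 0.07406678  0.00695994 -0.08679217]
time_s: 20.75
ee_pos: [0.5755, -0.0115, 0.0979]
eef_rot: [-3.141, -0.001, -0.145]
force: [0.6, -0.4, 7.3]
gripper_width: 0.0129
[ 0.08223588  0.03272163 -0.00522694]
time_s: 20.92
ee_pos: [0.5756, -0.0115, 0.0979]
eef_rot: [-3.141, -0.002, -0.197]
force: [-0.3, 1.1, 8.2]
gripper_width: 0.0131
[ 0.13016671  0.13501183 -0.04310076] [-3.14124263e+00 -1.65445556e-03 -1.97133387e-01]
```

```bash
python3 -m crank '[{"slide":[0,0,0],"twist":[0,0,0.5],"jaw":1},{"slide":[0,0,0],"twist":[0,0,0],"jaw":1}]'
python3 -c "
from rig import ctrl
s=ctrl.get_state();print(s['wrist_torque'])"
python3 -m crank '[{"slide":[0,0,0],"twist":[0,0,0.5],"jaw":1},{"slide":[0,0,0],"twist":[0,0,0],"jaw":1}]'
python3 -c "
from rig import ctrl
s=ctrl.get_state();print(s['wrist_torque'],s['eef_rot'])
from h import *
w=ctrl.get_image('side');crop(w,328,205,50,6,'s6.png')"
```

```text
time_s: 21.08
ee_pos: [0.5756, -0.0114, 0.0979]
eef_rot: [-3.141, -0.002, -0.249]
force: [-0.9, 0.1, 8.1]
gripper_width: 0.0132
[ 0.15207242  0.09642255 -0.08399363]
time_s: 21.25
ee_pos: [0.5756, -0.0115, 0.0979]
eef_rot: [-3.141, -0.002, -0.302]
force: [1.1, 0.1, 8.2]
gripper_width: 0.0132
[ 0.17914134  0.10640751 -0.00739564] [-3.14104578e+00 -1.59853289e-03 -3.01831270e-01]
```

View pics/s6.png

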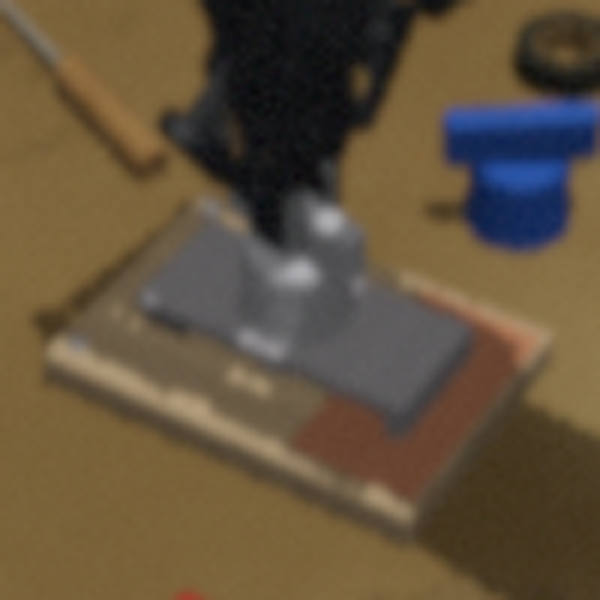

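```bash
python3 -m crank '[{"slide":[0,0,0],"twist":[0,0,0.5],"jaw":1},{"slide":[0,0,0],"twist":[0,0,0],"jaw":1}]'
python3 -c "
from rig import ctrl
s=ctrl.get_state();print(s['wrist_torque'])"
python3 -m crank '[{"slide":[0,0,0],"twist":[0,0,0.5],"jaw":1},{"slide":[0,0,0],"twist":[0,0,0],"jaw":1}]'
python3 -c "
from rig import ctrl
s=ctrl.get_state();print(s['wrist_torque'],s['eef_rot'])
from h import *
w=ctrl.get_image('wrist');cv2.imwrite('pics/w6.png',w['image'][:,:,::-1])"
```

```text
time_s: 21.47
ee_pos: [0.5756, -0.0115, 0.0979]
eef_rot: [-3.141, -0.002, -0.354]
force: [-1.1, 0.4, 7.4]
gripper_width: 0.013
[0.14250022 0.11386146 0.01944491]
time_s: 21.63
ee_pos: [0.5755, -0.0114, 0.0979]
eef_rot: [-3.141, -0.001, -0.407]
force: [-0.1, 0.2, 8.6]
gripper_width: 0.0134
[0.12708728 0.14761633 0.01755115] [-3.14093505e+00 -1.43447078e-03 -4.06533286e-01]
```

View pics/w6.png

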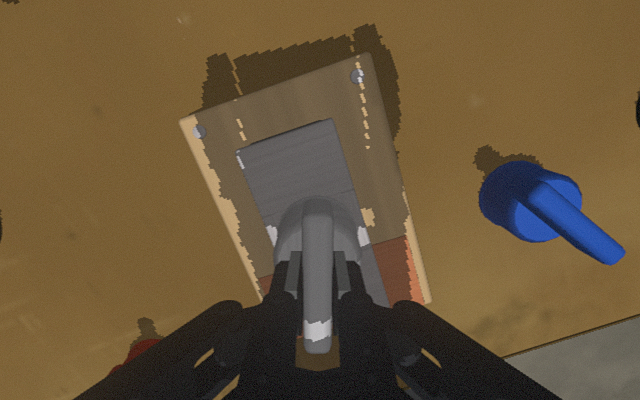

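```bash
python3 -m crank '[{"slide":[0,0,0],"twist":[0,0,0.5],"jaw":1},{"slide":[0,0,0],"twist":[0,0,0],"jaw":1}]'
python3 -c "
from rig import ctrl
s=ctrl.get_state();print(s['wrist_torque'])"
python3 -m crank '[{"slide":[0,0,0],"twist":[0,0,0.5],"jaw":1},{"slide":[0,0,0],"twist":[0,0,0],"jaw":1}]'
python3 -c "
from rig import ctrl
s=ctrl.get_state();print(s['wrist_torque'])"
python3 -m crank '[{"slide":[0,0,0],"twist":[0,0,0.5],"jaw":1},{"slide":[0,0,0],"twist":[0,0,0],"jaw":1}]'
python3 -c "
from rig import ctrl
s=ctrl.get_state();print(s['wrist_torque'],s['eef_rot'])"
```

```text
time_s: 21.85
ee_pos: [0.5755, -0.0115, 0.0978]
eef_rot: [-3.141, -0.001, -0.459]
force: [-0.2, -0.7, 7.3]
gripper_width: 0.0134
[0.16427759 0.10992905 0.07102478]
time_s: 22.02
ee_pos: [0.5755, -0.0115, 0.0978]
eef_rot: [-3.141, -0.001, -0.51]
force: [-0.5, -0.2, 7.7]
gripper_width: 0.0131
[0.12800947 0.06829324 0.31392849]
time_s: 22.18
ee_pos: [0.5755, -0.0115, 0.0977]
eef_rot: [-3.141, -0.002, -0.562]
force: [-0.4, 0.3, 6.8]
gripper_width: 0.0135
[0.15901737 0.01361329 0.57760773] [-3.14126939e+00 -1.50549912e-03 -5.61929976e-01]
```

```bash
python3 -m crank '[{"slide":[0,0,-0.04],"twist":[0,0,0],"jaw":1},{"slide":[0,0,-0.04],"twist":[0,0,0],"jaw":1},{"slide":[0,0,0],"twist":[0,0,0],"jaw":1}]'
python3 -c "
from rig import ctrl
s=ctrl.get_state();print(s['wrist_torque'],s['force'],s['ee_pos'])
from h import *
w=ctrl.get_image('side');a=crop(w,328,205,50,8,'s7.png');crop(ctrl.get_image('top'),334,190,45,8,'t7.png')"
```

```text
time_s: 22.43
ee_pos: [0.5753, -0.0115, 0.0978]
eef_rot: [-3.141, -0.001, -0.562]
force: [7.0, -0.5, -5.5]
gripper_width: 0.0133
[ 0.03509858 -1.1075608   0.57355805] [ 6.97802197 -0.54133449 -5.49463409] [ 0.57526983 -0.01150569  0.09780544]
```

View pics/s7.png

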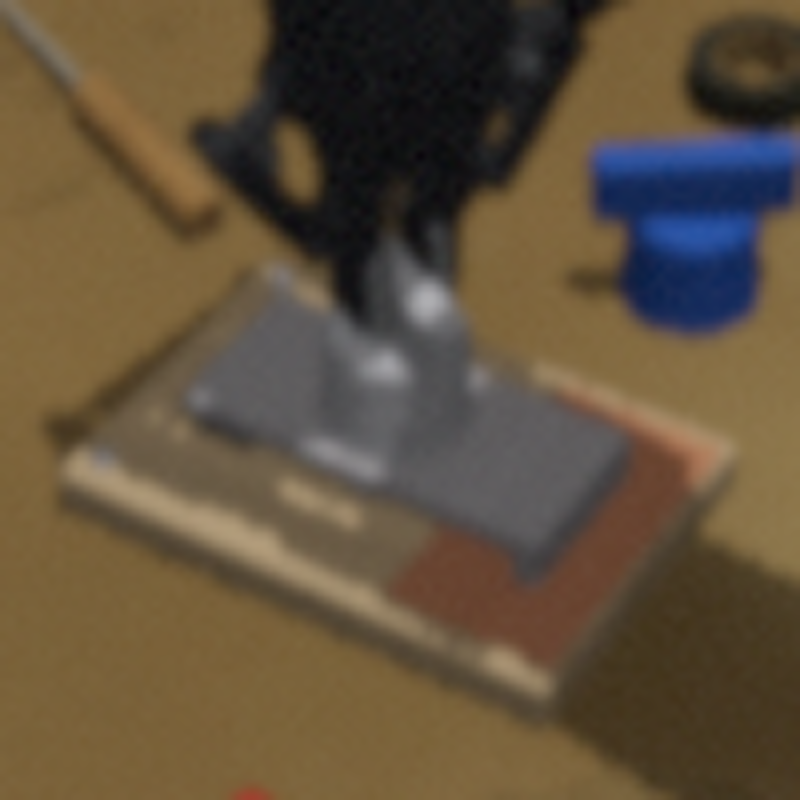

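```bash
python3 -m crank '[{"slide":[0,0,0.03],"twist":[0,0,0],"jaw":1},{"slide":[0,0,0],"twist":[0,0,0],"jaw":1},{"slide":[0,0,0],"twist":[0,0,0],"jaw":0.2},{"slide":[0,0,0],"twist":[0,0,0],"jaw":0},{"slide":[0,0,0],"twist":[0,0,0],"jaw":-0.3},{"slide":[0,0,0],"twist":[0,0,0],"jaw":-0.5},{"slide":[0,0,0],"twist":[0,0,0],"jaw":-0.5},{"slide":[0,0,0],"twist":[0,0,0],"jaw":-0.5}]' 
python3 -m crank '[{"slide":[0,0,-0.2],"twist":[0,0,0],"jaw":-0.5},{"slide":[0,0,-0.6],"twist":[0,0,0],"jaw":-0.5},{"slide":[0,0,-0.8],"twist":[0,0,0],"jaw":-0.5},{"slide":[0,0,-0.8],"twist":[0,0,0],"jaw":-0.5},{"slide":[0,0,-0.8],"twist":[0,0,0],"jaw":-0.5},{"slide":[0,0,-0.5],"twist":[0,0,0],"jaw":-0.5},{"slide":[0,0,0],"twist":[0,0,0],"jaw":-0.5}]'
python3 - <<'E'
from h import *
s=ctrl.get_state();print(s["ee_pos"],s["force"],s["wrist_torque"])
w=ctrl.get_image("wrist");cv2.imwrite("pics/w8.png",w["image"][:,:,::-1]);np.savez("w8.npz",**w)
d=ctrl.get_image("side");a=crop(d,330,215,40,5,"s8.png")
o=cv2.imread("pics/side0.png")[175:255,290:370];o=cv2.resize(o,None,fx=5,fy=5,interpolation=cv2.INTER_CUBIC)
cv2.imwrite("pics/cmp8.png",np.hstack([o,a]))
E
```

```text
time_s: 23.2
ee_pos: [0.5746, -0.0115, 0.098]
eef_rot: [3.141, 0.0, -0.566]
force: [-0.0, -0.8, 0.5]
gripper_width: 0.0644
time_s: 23.78
ee_pos: [0.5768, -0.0119, 0.1944]
eef_rot: [-3.139, -0.006, -0.566]
force: [0.1, 0.4, 0.3]
gripper_width: 0.064
[ 0.57681483 -0.01194034  0.19439295] [0.05899099 0.39157187 0.26294788] [ 0.04090546 -0.00633368 -0.03581252]
```

View pics/w8.png

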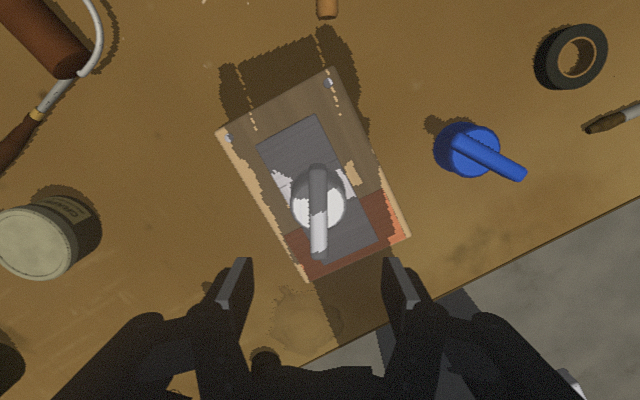

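View pics/cmp8.png

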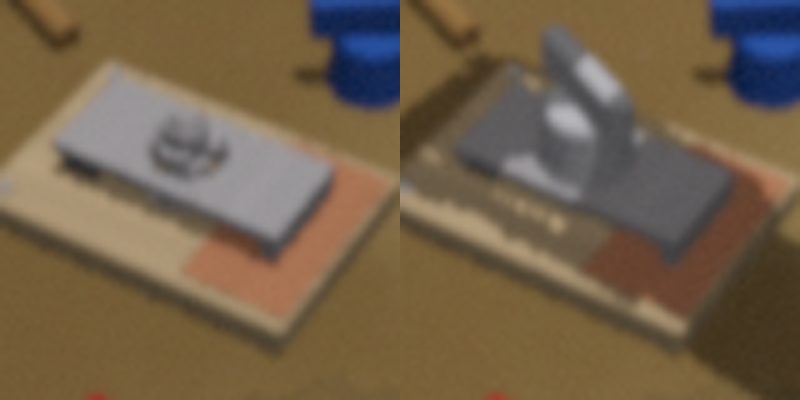

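```bash
python3 -m crank '[{"slide":[0,0.4,-0.3],"twist":[0,0,0],"jaw":-0.5},{"slide":[0,0.8,-0.5],"twist":[0,0,0],"jaw":-0.5},{"slide":[0,0.9,-0.3],"twist":[0,0,0],"jaw":-0.5},{"slide":[0,0.9,0],"twist":[0,0,0],"jaw":-0.5},{"slide":[0,0.9,0],"twist":[0,0,0],"jaw":-0.5},{"slide":[0,0.9,0],"twist":[0,0,0],"jaw":-0.5},{"slide":[0,0.9,0],"twist":[0,0,0],"jaw":-0.5},{"slide":[0,0.9,0],"twist":[0,0,0],"jaw":-0.5},{"slide":[0,0.5,0],"twist":[0,0,0],"jaw":-0.5},{"slide":[0,0,0],"twist":[0,0,0],"jaw":-0.5},{"slide":[0,0,0],"twist":[0,0,0],"jaw":-0.5}]'
python3 - <<'E'
from h import *
w=ctrl.get_image("wrist");cv2.imwrite("pics/w9.png",w["image"][:,:,::-1]);np.savez("w9.npz",**w)
d=ctrl.get_image("side");a=crop(d,330,215,40,5,"s9.png");np.savez("sd9.npz",**d)
o=cv2.imread("pics/side0.png")[175:255,290:370];o=cv2.resize(o,None,fx=5,fy=5,interpolation=cv2.INTER_CUBIC)
cv2.imwrite("pics/cmp9.png",np.hstack([o,a]))
t=ctrl.get_image("top");cv2.imwrite("pics/t9.png",t["image"][:,:,::-1])
E
```

```text
time_s: 24.8
ee_pos: [0.4787, -0.1615, 0.2172]
eef_rot: [-3.141, 0.002, -0.568]
force: [-0.2, 0.4, -0.0]
gripper_width: 0.064
```

View pics/w9.png

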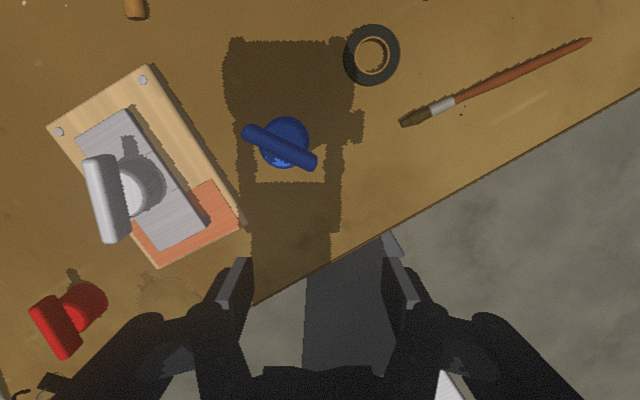

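View pics/cmp9.png

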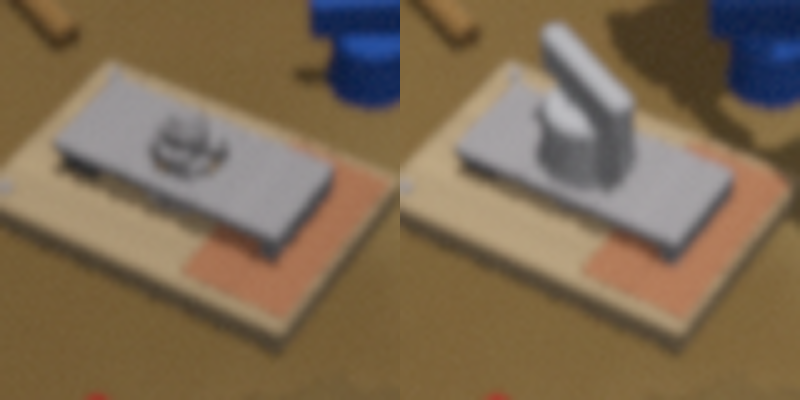

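View pics/t9.png

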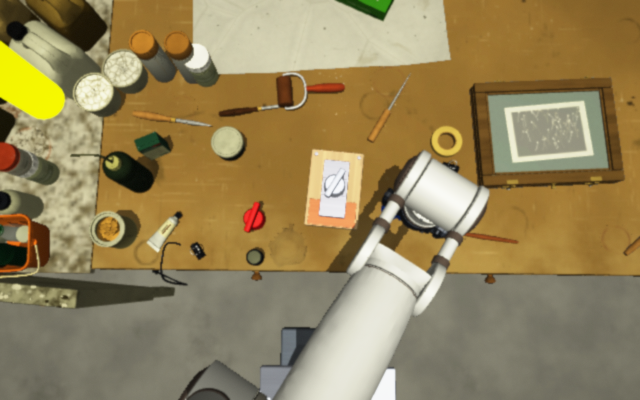

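```bash
python3 - <<'E'
from h import *
d=dict(np.load("sd9.npz"))
a=cv2.imread("pics/side0.png",0).astype(np.float32);b=cv2.cvtColor(d["image"],cv2.COLOR_RGB2GRAY).astype(np.float32)
def sh(u,v,w,h):
    A,B=[cv2.resize(x[v:v+h,u:u+w],None,fx=4,fy=4,interpolation=cv2.INTER_CUBIC) for x in(a,b)]
    (dx,dy),r=cv2.phaseCorrelate(A,B,cv2.createHanningWindow(A.shape[::-1],cv2.CV_32F)); return round(dx/4,2),round(dy/4,2),round(r,2)
print("toe",sh(336,200,26,26),"corner R",sh(346,197,20,20),"left end",sh(297,185,16,24),"board",sh(330,225,30,25),"pivot",sh(305,185,14,16))
X=np.array([.49,-.013,.04]);print("4mm in px",proj(d,X-[0,0,.004])-proj(d,X))
# wrist 2-view bar top
E
python3 - <<'E'
from h import *
w=dict(np.load("w8.npz"));crop(w,318,213,55,6,"w8c.png")
w=dict(np.load("w9.npz"));crop(w,125,195,55,6,"w9c.png")
x=cv2.imread("pics/w8c.png")[:600];y=cv2.imread("pics/w9c.png")[:600];print(x.shape,y.shape)
cv2.imwrite("pics/w89.png",cv2.resize(np.hstack([x,y]),None,fx=.6,fy=.6,interpolation=cv2.INTER_AREA))
E
```

```text
toe (-0.03, 0.03, 0.26) corner R (-0.01, 0.05, 0.35) left end (0.06, -0.0, 0.36) board (-0.04, -0.02, 0.37) pivot (0.01, 0.01, 0.37)
4mm in px [-0.05408058  1.09543013]
(600, 660, 3) (600, 660, 3)
```

View pics/w89.png

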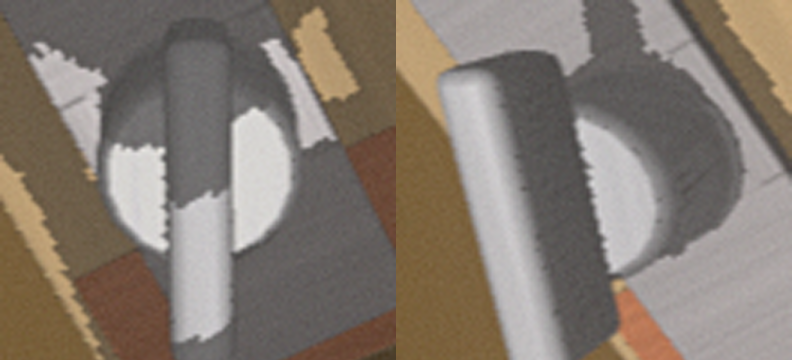

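```bash
python3 - <<'E'
from h import *
d=dict(np.load("sd9.npz"))
a=cv2.imread("pics/side0.png");b=d["image"][:,:,::-1]
for u in (306,312,333,338,341,344,348,352,355):
    for n,x in(("0",a),("9",b)):
        print(u,n,x[192:232,u-0:u+2].mean(axis=(1,2)).astype(int).tolist())
E
```

```text
306 0 [129, 139, 144, 146, 148, 150, 151, 152, 152, 153, 153, 152, 150, 137, 110, 76, 53, 52, 71, 97, 126, 143, 146, 145, 145, 145, 145, 146, 147, 145, 139, 124, 98, 75, 63, 63, 71, 79, 86, 87]
306 9 [139, 149, 156, 159, 160, 161, 162, 162, 162, 162, 162, 163, 163, 160, 148, 122, 87, 67, 78, 106, 135, 152, 156, 156, 155, 155, 156, 156, 156, 156, 149, 133, 108, 83, 70, 70, 76, 86, 94, 94]
312 0 [150, 150, 152, 152, 152, 152, 153, 152, 153, 153, 154, 153, 153, 152, 152, 144, 125, 99, 81, 82, 85, 92, 111, 131, 144, 145, 145, 144, 145, 147, 146, 147, 145, 137, 118, 93, 73, 62, 67, 76]
312 9 [161, 163, 163, 162, 161, 162, 162, 163, 163, 163, 164, 163, 164, 163, 163, 162, 155, 137, 109, 91, 92, 100, 117, 141, 154, 156, 155, 155, 156, 156, 157, 157, 155, 147, 127, 101, 79, 70, 72, 82]
333 0 [89, 90, 95, 112, 131, 144, 149, 152, 152, 151, 145, 133, 118, 98, 93, 107, 126, 140, 150, 151, 152, 152, 152, 151, 145, 129, 101, 79, 72, 72, 78, 94, 110, 119, 121, 121, 121, 121, 122, 120]
333 9 [154, 171, 178, 174, 155, 128, 106, 98, 97, 97, 94, 92, 93, 93, 95, 96, 96, 99, 104, 119, 138, 153, 161, 163
[... 1721 characters left out ...]
1, 147, 152, 152, 151, 145, 131, 113, 95, 85, 82, 88, 98, 109, 117, 120, 122, 122, 121, 122, 122, 120, 121, 120, 123, 122]
352 9 [55, 55, 61, 63, 63, 58, 57, 56, 59, 67, 85, 114, 132, 137, 141, 150, 158, 162, 162, 160, 156, 143, 126, 106, 95, 97, 106, 117, 124, 128, 130, 131, 131, 132, 131, 130, 129, 130, 132, 131]
355 0 [67, 79, 86, 92, 94, 95, 94, 95, 94, 95, 96, 102, 112, 121, 129, 136, 135, 125, 112, 100, 92, 94, 101, 109, 117, 120, 121, 122, 123, 121, 120, 120, 121, 122, 120, 118, 109, 98, 88, 80]
355 9 [51, 65, 82, 95, 95, 90, 77, 66, 59, 58, 61, 75, 101, 121, 131, 135, 141, 145, 139, 124, 108, 101, 104, 113, 123, 127, 130, 132, 130, 131, 131, 129, 130, 132, 131, 126, 117, 105, 95, 87]
```

```bash
python3 -c "
from rig import ctrl
ctrl.job_done();print(ctrl.get_state()['time_s'])"
```

```text
the job is handed in; nothing more can be done
the job is handed in; nothing more can be done
```

The wing nut is on the stud with the strap fully down, the gripper has let go, and I have handed the job in at about 25 s on the robot's clock.

**What I did:** I gripped the bare-aluminium nut by its bar at 40 N and set it on the crown. I turned it counter-clockwise about 0.9 rad and it dropped about 7 mm into the thread start. Then I turned it clockwise about 2.0 rad until it seated, released it and moved the arm clear.

**Last checks:**
- **Seated:** the resisting torque stayed near zero, then rose to 0.58 N m at the end of the turn. The nut's height did not change when I eased the press and pulled up lightly.
- **Strap:** in the side view its edges are 1.05–1.4 px lower than at the start, and 4 mm of travel should show as about 1.1 px.
- **Surroundings:** in the final top view the ink tin, loupe, clip near the front edge and red nut look unmoved. The arm hid the blue nut, the tape roll and the other clip there. The wrist view showed the blue nut and tape standing, but I did not check the second clip after the work.

**Disagreements:**
- The top and wrist cameras differed by about 4 mm on where the nut stood. I went with the close wrist view.
- The gripper height at the end put the nut's underside at 41.2 to 43 mm, against the expected 41.5 mm.
- A phase-correlation check of the strap's movement showed no shift, probably because of fixed image noise. I used the edge profiles instead.

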